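# Put the copper bar end in the offcut box and shut its flush shutter

## Robot

A 7-joint arm with a two-finger parallel gripper is mounted at the origin on a cart in front of the work surface, level with it; the furniture and walls round the work are solid. World frame = base frame: x ahead of the robot, y to its left, z up, the work surface at z = 0. Lengths are in m, angles in rad, forces in N, time in s.
With the tool pointing down it reaches from about 0.35 to 0.9 m from the base axis. Payload 8.1 kg.
Tool frame: the origin (TCP) lies on the centre line of the jaws, within the pads' length; the fingertips stand 19 mm ahead of it and the grasp point (between the pads) is the TCP (arm.tip_reach is the distance from the TCP to the fingertips, in m); z points along the fingers, y is the line along which they close (so a half turn about z gives the same grasp; the last joint's range is limited). The gripper opens to 92 mm and grips with 3 to 60 N. Pads are 19 mm wide; open, the fingers measure 130 mm over their backs; the gripper's body (75 mm by 190 mm) begins 47 mm behind the grasp point.
Start: joints at [1.123, 0.434, 0.025, 1.573, -0.012, 1.134, -0.075], TCP at [0.211, -0.588, 0.246] pointing down, gripper open.
Joint ranges: [-2.62, 2.62], [-0.44, 2.09], [-1.27, 1.32], [0.08, 2.57], [-1.32, 4.46], [0.12, 2], [-2.74, 2.74]. Speed limits (rad/s): [2.22, 2.22, 3.01, 3.01, 3.14, 3.14, 3.14].

## Interface

Orientations are given as a rotation vector (axis times angle).
In Python, from cell import arm gives the robot as it stands.
- The arm moves only by the tool arm_command, never from a script. Its argument "targets" is a list that holds one entry, the list of rows, each a list of 6 numbers: the shift along the tool's x, y, z in m, then the turn, a rotation vector about the tool's x, y, z in rad. A call has 1 to 10 rows; each row shifts and turns the commanded pose from where the row before left it, along the tool's axes as they then stand; what a row does not reach is not made up. A row lasts 1/8 s, in which the tool goes at most 62.5 mm and 10.7 degrees, less where a joint would pass 70% of its speed; a pose out of reach is approached as far as the arm can. A call with a gripper value outside its range is refused whole. "jaw" is the finger opening in m, from 0 to 0.0918, set as the call begins (left out, the last holds). The fingers move at their own pace and stop on an object; "newtons" is the grip in N (left out, the last holds). Time passes only in rows, so rows that do not move let the fingers close. It gives the time, the measured TCP pose, the force, the opening and the grip force at its end, in the units of the state.
- arm.observe(): the state, without advancing time (a new reading comes with each control period).
- arm.get_image(name): name is "scene" or "top" or "wrist"; returns a dict with "pixels" (384x512x3 uint8, red, green, blue), "z_map" (384x512 float32, m along the optical axis (not along the pixel's ray), 0 where there is no reading), "fx", "fy", "cx", "cy" (pixels), "xyz" and "rotation" of the camera in the world; the wrist camera has in their place "T_tool_cam" (4x4, takes a point from camera to tool coordinates, whose origin is the TCP and whose axes are the flange's). Camera axes: x right, y down, z forward; pixel columns grow to the right and rows downward; lengths in m; the calibration is good to about 2 mm. A picture is of the moment at which its call begins: read the wrist's pose just before it.
- arm.sign_off(): hands the job in; it is judged then, once.
The state is a dict: "clock": time; "joints": joint angles; "dq": joint speeds; "joint_efforts": joint torques, N m; "position": TCP position; "ee_rot": TCP orientation; "force": force on the tool from outside, world axes, zero at the start; "ft_torque": the same for the moment, N m; "width": opening from 0.0 (shut) to 1.0 (fully open); "gripper_force": force on a finger pad.
Only numpy, scipy, OpenCV 4.12 (cv2) and the standard library are available. Lean on these libraries where they do the work, as an engineer would, in place of code of your own. Each camera call takes 0.05 s, during which the arm holds its last target. There are 200 camera calls.

## Task

The copper bar end lying on the table belongs in the wooden offcut box. Slide the box's blue shutter fully open - it is flush and has no handle, so press down on it gently with closed fingertips and drag it, without cracking it - put the bar end in the well underneath, and slide the shutter fully shut again the same way. Leave the other things on the table where they are.

Things in the scene. Friction and masses are not known exactly. Their poses are not given: they have to be found in the camera images.
- scrap_box: Level wooden offcut box fixed on screw feet, underside 4 to 12 mm above the table; 100 mm along x, 180 mm along y, 48 mm high; origin: centre of its underside. In its top a channel runs along y, 72 mm wide between aluminium strips, between end walls (at y = -77 and +77 mm); the shutter runs in it below the rim. The well is under the -y half, under the +y half a deck where the open shutter parks.
- shutter_plate: Matt blue shutter plate, black ribs, 80 x 80 x 5 mm; origin: centre of its top, when shut 45.5 mm above the box's underside, about 2.5 mm lower fully open (even ramp). Press on its top and drag along y. On stiff springs: sinks 1 mm per 25 N. Dragging takes about 7 N, so a press under about 9 N slips; over 22 N on it (press and drag together) cracks it: 11 to 14 N is right.
- shutter (a joint): Sliding of the shutter along the box's +y, in m: 0 fully shut (its centre at the box's y = -38 mm, well covered), 0.072 fully open against its stop (centre at y = +34 mm). It stays where it is left. At the start it is between 0 and 0.008.
- well (a point): Centre of the well's floor, 6 mm above the box's underside, at the box's y = -42 mm; axes as the box's. The well is open at the top when the shutter is open: 64 mm along x, 70 mm along y; its mouth is 30 mm above its floor, the box's rim 42 mm above its floor.
- offcut_mid (a point): Copper bar end: square bar 14 x 14 x 30 mm with a turned spigot 9 mm thick and 12 mm long at one end, 60 g, lying on the table. The point is the centre of the square part, 7 mm above its underside; x is its length (spigot towards +x), to be pinched across y (14 mm).
- emery_stick: Bystander: emery stick, 22 x 160 x 8 mm, length along its y, lying flat; origin under its middle.
- hex_nut: Bystander: large dark hex nut, 46 x 53 x 22 mm; origin at the centre of its underside.
- collar: Bystander: steel shaft collar, 42 mm wide, 15 mm high; origin at the centre of its underside.
- screwdriver: Bystander: yellow screwdriver, 206 mm long, lying; origin under its middle.

How it is judged:
By the outcome, as a careful person would: the job done as asked, in the order asked, and still so for the second after the job is handed in, with the robot touching nothing.
It also fails if it takes over 72 s, if anything falls off the work surface, if the arm or the gripper's body presses on something with over 40 N, if the wrist force passes 120 N, or if a joint passes its speed limit or range.

## Working session

There is one attempt and no reset: what is moved stays moved. The work goes in short steps, Python scripts to look and compute and a tool call to move; the robot and the scene stay as the last step left them, time stands still between calls to the robot, and variables do not carry over. Pictures are saved under pics/ and viewed, at most 10 in all, crops included, and the job is handed in when it is done.

Besides the shell and the picture viewer there is one more tool, called after "Call:" by a JSON object that holds its "api" and its "payload". arm_command: Moves the arm, as the interface text tells. Its arguments: {"type":"object","properties":{"targets":{"type":"array","items":{"type":"array","items":{"type":"array","items":{"type":"number"}}}},"jaw":{"type":"number"},"newtons":{"type":"number"}},"required":["targets"]}

```bash
ls; mkdir -p pics; cat > h.py <<'E'
import numpy as np, cv2
from cell import arm
from scipy.spatial.transform import Rotation as R
def cam(name):
    s=arm.observe(); im=arm.get_image(name)
    if 'xyz' in im:
        t=np.array(im['xyz']); r=np.array(im['rotation'])
        if r.shape!=(3,3): r=R.from_rotvec(r).as_matrix()
    else:
        T=np.array(im['T_tool_cam']); Rt=R.from_rotvec(s['ee_rot']).as_matrix()
        r=Rt@T[:3,:3]; t=np.array(s['position'])+Rt@T[:3,3]
    im['t']=t; im['r']=r
    return im
def ray(im,u,v): return im['r']@np.array([(u-im['cx'])/im['fx'],(v-im['cy'])/im['fy'],1])
def plane(im,u,v,z):
    d=ray(im,u,v); return im['t']+d*(z-im['t'][2])/d[2]
def dep(im,u,v): return im['t']+ray(im,u,v)*im['z_map'][int(v),int(u)]
def cloud(im):
    v,u=np.mgrid[:384,:512]
    d=np.stack([(u-im['cx'])/im['fx'],(v-im['cy'])/im['fy'],np.ones(u.shape)],-1)*im['z_map'][...,None]
    return d@im['r'].T+im['t']
def save(im,f,s=1): cv2.imwrite(f,cv2.resize(im['pixels'][...,::-1],None,fx=s,fy=s))
E
python3 - <<'E'
from h import *
print(arm.observe())
ps=[]
for n in ['top','scene']:
    im=cam(n); print(n,im['t'],im['r'].round(3).tolist(),im['fx'],im['cx'],im['cy']); save(im,f'pics/{n}.png',1.5)
    np.savez(f'{n}.npz',**im)
E
```

```text
pics
{'clock': 0.0, 'joints': array([ 1.12339857,  0.43520153,  0.02497002,  1.57411227, -0.0115933 ,
        1.13398637, -0.07509146]), 'dq': array([-1.06304164e-03, -5.61783189e-04,  9.41680642e-05,  1.36839848e-03,
       -8.75874118e-04, -1.47774898e-03,  5.95007586e-04]), 'joint_efforts': array([ 1.43997904e-04, -6.67852736e+01,  9.85006168e-01, -3.14456677e+01,
       -6.04453753e-02,  4.29072976e-02,  1.94154168e-04]), 'position': array([ 0.21103731, -0.58777601,  0.24495238]), 'ee_rot': array([-3.09355169e+00, -5.38583040e-01,  6.45366965e-04]), 'force': array([-0.37187821, -0.20771185,  0.08734135]), 'ft_torque': array([-0.03765908,  0.02136693, -0.00342347]), 'gripper_force': 0.0, 'width': 1.0006768929463215}
top [0.51275177 0.10236086 1.12768249] [[-0.017, -0.999, 0.032], [-1.0, 0.017, 0.017], [-0.018, -0.031, -0.999]] 455.30648048483846 257.64260169657507 193.4321648694267
scene [-0.10155684  0.4700519   0.71901168] [[-0.475, -0.583, 0.659], [-0.88, 0.326, -0.346], [-0.014, -0.744, -0.668]] 419.7711615284997 253.86448083626937 193.04241148489803
```

View pics/top.png

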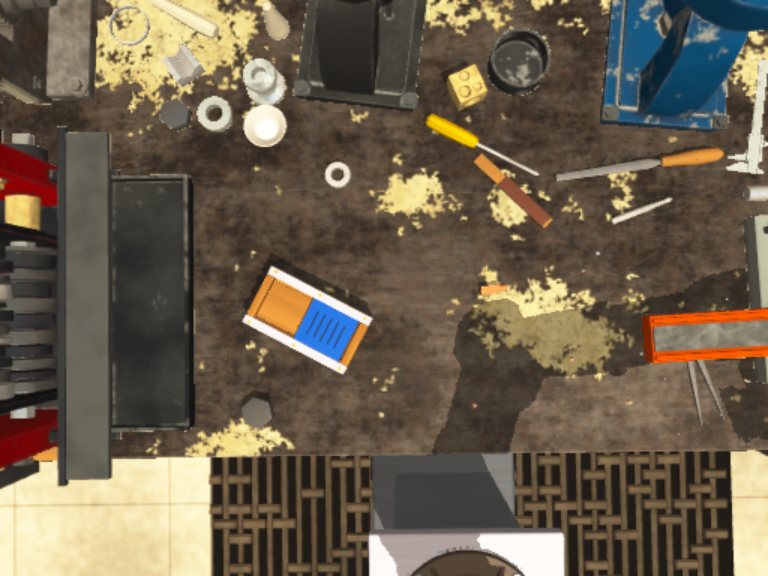

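View pics/scene.png

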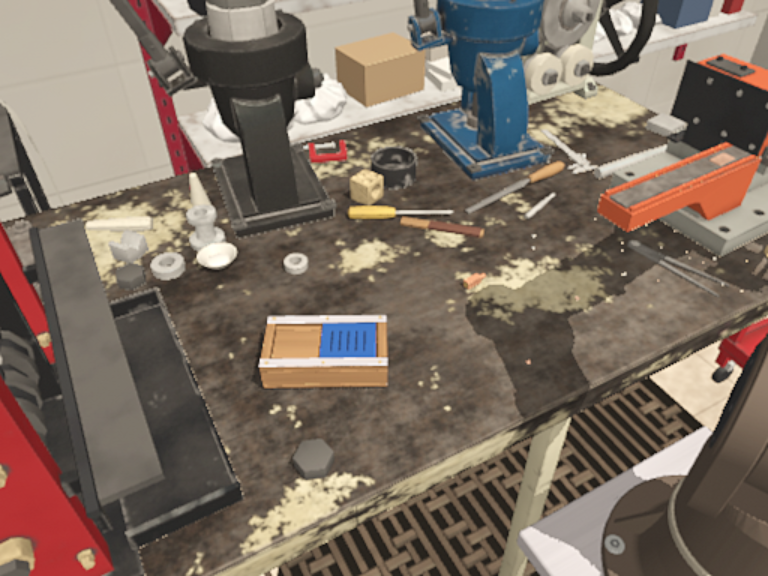

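The top view (1.5x scale) shows the box at about (308,320), with the shutter at its right end at (333,330). The copper bar end is at (492,290), the nut at (257,410) and the collar at (337,174). The scene view agrees, with the box at (325,350) and the bar at (473,281).

```bash
python3 - <<'E'
from h import *
for n in ['top','scene']:
    im=dict(np.load(n+'.npz')); hsv=cv2.cvtColor(im['pixels'],cv2.COLOR_RGB2HSV); P=cloud(im)
    c=[(328,193),(315,187)][n=='scene']; w=16
    m=np.zeros((384,512),np.uint8); m[c[1]-w:c[1]+w,c[0]-w:c[0]+w]=1
    cop=((hsv[...,0]<14)&(hsv[...,1]>110)&(hsv[...,2]>130)&(m>0)).astype(np.uint8)
    v,u=np.nonzero(cop); print(n,'copper',len(u),u.min(),u.max(),v.min(),v.max(), P[v,u].mean(0),P[v,u][:,2].max())
    Q=np.array([plane(im,a,b,0.012)[:2] for a,b in zip(u,v)],np.float32); print(cv2.minAreaRect(Q))
    # white strips / box
    b=[(205,213),(216,235)][n=='scene'];m[:]=0;m[b[1]-45:b[1]+45,b[0]-50:b[0]+50]=1
    blue=(abs(hsv[...,0].astype(int)-110)<14)&(hsv[...,1]>150)&(m>0)
    v,u=np.nonzero(blue); print('blue',len(u),P[v,u].mean(0),np.median(P[v,u][:,2]))
    Q=np.array([plane(im,a,b_,0.052)[:2] for a,b_ in zip(u,v)],np.float32); print(cv2.minAreaRect(Q))
    wh=(hsv[...,1]<60)&(hsv[...,2]>170)&(m>0)
    v,u=np.nonzero(wh); print('white',len(u),np.median(P[v,u][:,2]))
    Q=np.array([plane(im,a,b_,0.056)[:2] for a,b_ in zip(u,v)],np.float32); r=cv2.minAreaRect(Q);print(r,cv2.boxPoints(r).tolist())
    top=(P[...,2]>0.035)&(P[...,2]<.075)&(m>0); v,u=np.nonzero(top); r=cv2.minAreaRect(P[v,u][:,:2].astype(np.float32)); print('depthbox',r,cv2.boxPoints(r).tolist())
    save({'pixels':np.ascontiguousarray(im['pixels'][c[1]-25:c[1]+25,c[0]-33:c[0]+33])},f'pics/c{n}.png',6)
E
python3 -c "
import cv2,numpy as np
cv2.imwrite('pics/cc.png',np.hstack([cv2.imread(f'pics/c{n}.png') for n in('top','scene')]))"
```

```text
top copper 10 321 337 189 196 [ 0.55149495 -0.06001039  0.00905337] 0.015616479133579775
((0.5495784878730774, -0.052042242139577866), (0.011856397613883018, 0.04148000851273537), 13.081061363220215)
blue 984 [0.48695492 0.21784583 0.05461644] 0.05138938693774664
((0.48679518699645996, 0.2180366814136505), (0.07880617678165436, 0.0703389123082161), 61.58625030517578)
white 876 0.05404034943166325
((0.5027516484260559, 0.2475295066833496), (0.17974905669689178, 0.09982448816299438), 61.620361328125) [[0.4161195755004883, 0.19218018651008606], [0.5039469003677368, 0.14473244547843933], [0.5893837213516235, 0.30287882685661316], [0.501556396484375, 0.3503265678882599]]
depthbox ((0.5026323199272156, 0.24825502932071686), (0.18018728494644165, 0.10070014744997025), 61.49004364013672) [[0.41538527607917786, 0.1931193321943283], [0.5038739442825317, 0.14505399763584137], [0.5898793935775757, 0.3033907413482666], [0.5013906955718994, 0.35145604610443115]]
scene copper 71 309 323 182 192 [ 0.54537816 -0.04956387  0.00832389] 0.01506551632199904
((0.5422390103340149, -0.04773883521556854), (0.021163079887628555, 0.04998533055186272), 15.743183135986328)
blue 759 [0.48501783 0.21850069 0.05161372] 0.048970607005583644
((0.48633062839508057, 0.21899110078811646), (0.0769328624010086, 0.066827192902565), 62.12809371948242)
white 950 0.051344266132456906
((0.46019601821899414, 0.26977068185806274), (0.18035495281219482, 0.18908512592315674), 61.82706069946289) [[0.3342783451080322, 0.2349136620759964], [0.5009618997573853, 0.1456400454044342], [0.586113691329956, 0.3046277165412903], [0.419430136680603, 0.3939013183116913]]
depthbox ((0.5010263919830322, 0.24955971539020538), (0.17998594045639038, 0.10442511737346649), 61.8101806640625) [[0.4124947488307953, 0.19490596652030945], [0.5045337080955505, 0.1455761343240738], [0.5895580053329468, 0.3042134642601013], [0.4975190758705139, 0.3535432815551758]]
```

View pics/cc.png

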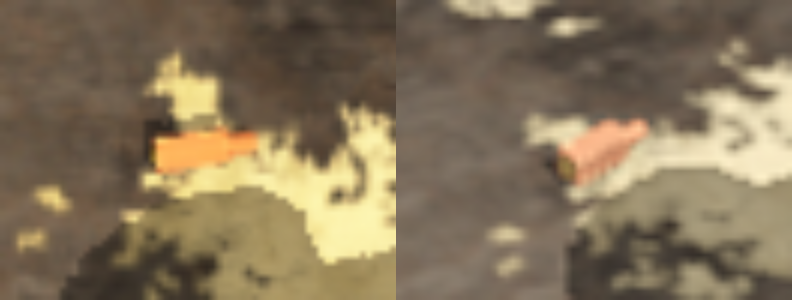

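In the crop, the left panel (top view, 6x) shows the bar body from (153,152) to (232,145) and the spigot ending at (257,141), pointing right. It is clear of everything else.

```bash
cat >> h.py <<'E'
def goto(x,y,z,hd):
    "tool-frame shift and z-turn from measured pose to target with tool down and heading hd(deg)"
    s=arm.observe(); r=R.from_rotvec(s['ee_rot']); h=np.radians(hd)
    T=R.from_matrix(np.array([[np.cos(h),np.sin(h),0],[np.sin(h),-np.cos(h),0],[0,0,-1]]).T)
    # columns: x,y,z axes
    print('pos',s['position'].round(4),'shift mm',(r.inv().apply(np.array([x,y,z])-s['position'])*1000).round(1),'turn',(r.inv()*T).as_rotvec().round(4),'F',s['force'].round(1),'t',s['clock'],'hd',np.degrees(np.arctan2(*r.as_matrix()[[1,0],0])).round(2))
E
python3 - <<'E'
from h import *
im=dict(np.load('top.npz')); P=cloud(im)
for p in [(320.5,193.4),(333.5,192.2),(338,191.5)]: print(plane(im,*p,.012))
im2=dict(np.load('scene.npz'));
v,u=np.mgrid[:384,:512]
for P in (P,cloud(im2)):
  g=(P[...,0]>.2)&(P[...,0]<.75)&(P[...,1]<.0)&(P[...,1]>-.6)&(P[...,2]>.03)
  q=P[g]; 
  for y in np.arange(-.6,0,.06):
    k=q[(q[:,1]>=y)&(q[:,1]<y+.06)]
    if len(k): print(round(y,2),'x',k[:,0].min().round(3),k[:,0].max().round(3),'z',k[:,2].max().round(3))
C=np.array([.5027,.248]);yb=np.array([.4755,.8797])
print('shutter',C-.036*yb)
goto(.545,-.05,.25,103); goto(*(C-.036*yb),.16,151.6)
E
```

```text
[ 0.54549106 -0.03209547  0.012     ]
[ 0.54788157 -0.06386339  0.012     ]
[ 0.54940461 -0.07486909  0.012     ]
-0.54 x 0.557 0.697 z 0.043
-0.48 x 0.391 0.697 z 0.146
-0.42 x 0.439 0.508 z 0.156
-0.36 x 0.436 0.505 z 0.154
-0.3 x 0.434 0.503 z 0.154
-0.6 x 0.391 0.662 z 0.274
-0.54 x 0.389 0.659 z 0.149
-0.48 x 0.389 0.659 z 0.149
-0.42 x 0.437 0.504 z 0.15
-0.36 x 0.434 0.501 z 0.15
-0.3 x 0.432 0.502 z 0.149
shutter [0.485582  0.2163308]
pos [ 0.2111 -0.5878  0.245 ] shift mm [ 496.  -393.4   -4.5] turn [-1.200e-03 -9.000e-04 -1.453e+00] F [0.3 0.5 0. ] t 0.1 hd 19.75
pos [ 0.2111 -0.5878  0.245 ] shift mm [ 530.1 -664.    85.9] turn [-8.0000e-04 -1.5000e-03 -2.3012e+00] F [0.3 0.5 0. ] t 0.1 hd 19.75
```

Call:
{"api": "arm_command", "payload": {"targets": [[[0.036, -0.04, -0.003, 0, 0, 0], [0.038, -0.044, -0.003, 0, 0, 0], [0.038, -0.044, 0, 0, 0, 0], [0.038, -0.044, 0, 0, 0, 0], [0.038, -0.044, 0, 0, 0, 0], [0.038, -0.044, 0, 0, 0, 0], [0.038, -0.044, 0, 0, 0, 0], [0.038, -0.044, 0, 0, 0, 0], [0.038, -0.044, 0, 0, 0, 0], [0.038, -0.044, 0, 0, 0, 0]]], "jaw": 0, "newtons": 20}}

```text
clock: 1.35
position: [0.4199, -0.0484, 0.2517]
ee_rot: [3.095, 0.538, 0.0]
force: [1.4, -0.9, -0.6]
width: 0.008
gripper_force: 0.0
```

```bash
python3 -c "
from h import *
goto(.4855,.2163,.16,151.6);print(arm.observe()['joints'].round(2))"
```

```text
pos [ 0.4199 -0.0484  0.2517] shift mm [ 151.1 -227.1   91.7] turn [ 3.0000e-04  3.0000e-04 -2.3015e+00] F [ 1.4 -0.9 -0.6] t 1.35 hd 19.73
[ 0.34  0.13 -0.39  2.    0.06  1.03 -1.3 ]
```

Call:
{"api": "arm_command", "payload": {"targets": [[[0.037, -0.048, 0.005, 0, 0, 0], [0.038, -0.048, 0.01, 0, 0, 0], [0.038, -0.048, 0.01, 0, 0, 0], [0.038, -0.048, 0.01, 0, 0, 0], [0, -0.035, 0.01, 0, 0, 0], [0, 0, 0, 0, 0, -0.18], [0, 0, 0, 0, 0, -0.18], [0, 0, 0, 0, 0, -0.18], [0, 0, 0, 0, 0, -0.18], [0, 0, 0, 0, 0, -0.18]]]}}

```text
clock: 2.6
position: [0.4848, 0.2143, 0.2064]
ee_rot: [-2.547, -1.839, 0.001]
force: [0.2, 0.2, 0.1]
width: 0.006
gripper_force: 0.0
```

Call:
{"api": "arm_command", "payload": {"targets": [[[0, 0, 0, 0, 0, -0.18], [0, 0, 0, 0, 0, -0.18], [0, 0, 0, 0, 0, -0.18], [0, 0, 0, 0, 0, -0.18], [0, 0, 0, 0, 0, -0.18], [0, 0, 0, 0, 0, -0.18], [0, 0, 0, 0, 0, -0.18], [0, 0, 0, 0, 0, -0.14], [0, 0, 0, 0, 0, 0]]]}}

```text
clock: 3.72
position: [0.4849, 0.2142, 0.2063]
ee_rot: [-0.774, -3.044, 0.0]
force: [-0.7, 0.3, 0.9]
width: 0.007
gripper_force: 0.0
```

```bash
python3 - <<'E'
from h import *
goto(.4855,.2163,.16,151.6);print(arm.observe()['joints'].round(2))
im=cam('wrist');save(im,'pics/w1.png',1.5); np.savez('w1.npz',**im); print(im['t'])
E
```

```text
pos [0.4849 0.2142 0.2063] shift mm [ 0.5  2.1 46.3] turn [-0.0005 -0.0009 -0.0023] F [-0.7  0.3  0.9] t 3.725 hd 151.47
[ 0.23  0.53 -1.05  1.8   0.51  1.12  0.07]
[0.41662162 0.25151987 0.34552579]
```

View pics/w1.png

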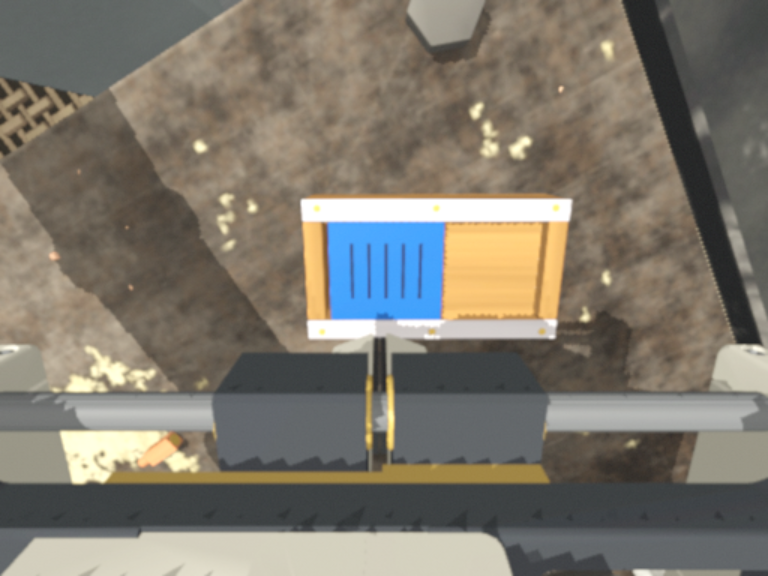

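The wrist view shows the box, with the blue shutter spanning columns 328–445 and the deck to its right. The strip edges lie along image rows 198 and 338. I'll refine the pose from here.

```bash
python3 - <<'E'
from h import *
im=dict(np.load('w1.npz')); P=cloud(im); hsv=cv2.cvtColor(im['pixels'],cv2.COLOR_RGB2HSV)
m=np.zeros((384,512),bool); m[125:228,195:390]=1
blue=(abs(hsv[...,0].astype(int)-110)<14)&(hsv[...,1]>150)&m
wh=(hsv[...,1]<60)&(hsv[...,2]>190)&m
zr=np.median(P[wh][:,2]); zb=np.median(P[blue][:,2]); print('rim z',zr,'blue z',zb)
v,u=np.nonzero(wh)
for z in (.052,.056,.06):
  r=cv2.minAreaRect(np.array([plane(im,a,b,z)[:2] for a,b in zip(u,v)],np.float32)); print(z,r)
v,u=np.nonzero(blue); r=cv2.minAreaRect(np.array([plane(im,a,b,zb)[:2] for a,b in zip(u,v)],np.float32)); print('blue',r)
E
```

```text
rim z 0.0538307356038239 blue z 0.05121375486706406
0.052 ((0.5072991847991943, 0.25666922330856323), (0.20134198665618896, 0.10371489822864532), 61.706336975097656)
0.056 ((0.5060634613037109, 0.2565990686416626), (0.19859819114208221, 0.10230151563882828), 61.70634460449219)
0.06 ((0.5048277974128723, 0.25652891397476196), (0.19585447013378143, 0.10088815540075302), 61.706336975097656)
blue ((0.48617100715637207, 0.2185027003288269), (0.07872558385133743, 0.06770706921815872), 61.40237808227539)
```

Call:
{"api": "arm_command", "payload": {"targets": [[[0, 0.003, 0.03, 0, 0, 0], [0, 0, 0.045, 0, 0, 0], [0, 0, 0.035, 0, 0, 0], [0, 0, 0.016, 0, 0, 0], [0, 0, 0.004, 0, 0, 0], [0, 0, 0, 0, 0, 0], [0, 0, 0, 0, 0, 0]]]}}

```text
clock: 4.65
position: [0.4871, 0.2176, 0.0779]
ee_rot: [0.773, 3.044, 0.002]
force: [0.8, -1.3, -0.1]
width: 0.002
gripper_force: 0.0
```

Call:
{"api": "arm_command", "payload": {"targets": [[[0, 0, 0.0005, 0, 0, 0], [0, 0, 0.0005, 0, 0, 0], [0, 0, 0, 0, 0, 0]]]}}

```text
clock: 5.03
position: [0.4865, 0.2171, 0.0758]
ee_rot: [0.773, 3.045, -0.0]
force: [-0.5, -0.6, -0.6]
width: 0.003
gripper_force: 0.0
```

Call:
{"api": "arm_command", "payload": {"targets": [[[0, 0, 0.0005, 0, 0, 0], [0, 0, 0, 0, 0, 0]]]}}

```text
clock: 5.28
position: [0.4864, 0.2171, 0.0751]
ee_rot: [-0.772, -3.045, 0.0]
force: [0.4, -0.6, -0.4]
width: 0.006
gripper_force: 0.0
```

Call:
{"api": "arm_command", "payload": {"targets": [[[0, 0, 0.001, 0, 0, 0], [0, 0, 0.0005, 0, 0, 0], [0, 0, 0.0005, 0, 0, 0], [0, 0, 0, 0, 0, 0]]]}}

```text
clock: 5.78
position: [0.4865, 0.2172, 0.0732]
ee_rot: [-0.772, -3.045, 0.0]
force: [-0.3, -0.7, 1.2]
width: 0.006
gripper_force: 0.0
```

Call:
{"api": "arm_command", "payload": {"targets": [[[0, 0, 0.0005, 0, 0, 0], [0, 0, 0, 0, 0, 0]]]}}

```text
clock: 6.02
position: [0.4865, 0.2171, 0.0727]
ee_rot: [-0.772, -3.045, 0.0]
force: [-0.3, -0.3, 0.2]
width: 0.007
gripper_force: 0.0
```

Call:
{"api": "arm_command", "payload": {"targets": [[[0, 0, 0.0004, 0, 0, 0], [0, 0, 0, 0, 0, 0]]]}}

```text
clock: 6.28
position: [0.4865, 0.2171, 0.0723]
ee_rot: [-0.773, -3.045, 0.0]
force: [0.7, 1.2, 0.2]
width: 0.003
gripper_force: 0.0
```

Call:
{"api": "arm_command", "payload": {"targets": [[[0, 0, 0.0004, 0, 0, 0], [0, 0, 0, 0, 0, 0]]]}}

```text
clock: 6.52
position: [0.4865, 0.2171, 0.0719]
ee_rot: [-0.772, -3.045, 0.0]
force: [0.1, 0.8, 0.0]
width: 0.006
gripper_force: 0.0
```

Call:
{"api": "arm_command", "payload": {"targets": [[[0, 0, 0.0003, 0, 0, 0], [0, 0, 0, 0, 0, 0]]]}}

```text
clock: 6.78
position: [0.4865, 0.2171, 0.0716]
ee_rot: [0.773, 3.045, -0.0]
force: [-0.0, -0.3, 0.7]
width: 0.002
gripper_force: 0.0
```

Call:
{"api": "arm_command", "payload": {"targets": [[[0, 0, 0.0003, 0, 0, 0], [0, 0, 0, 0, 0, 0]]]}}

```text
clock: 7.02
position: [0.4865, 0.2171, 0.0713]
ee_rot: [-0.773, -3.045, 0.0]
force: [0.3, 0.5, 0.1]
width: 0.006
gripper_force: 0.0
```

Call:
{"api": "arm_command", "payload": {"targets": [[[0, 0, 0.0003, 0, 0, 0], [0, 0, 0, 0, 0, 0]]]}}

```text
clock: 7.28
position: [0.4865, 0.2171, 0.071]
ee_rot: [-0.772, -3.045, 0.0]
force: [-0.2, 0.4, 0.5]
width: 0.004
gripper_force: 0.0
```

Call:
{"api": "arm_command", "payload": {"targets": [[[0, 0, 0.0003, 0, 0, 0], [0, 0, 0, 0, 0, 0]]]}}

```text
clock: 7.52
position: [0.4865, 0.2171, 0.0707]
ee_rot: [0.772, 3.045, -0.0]
force: [0.9, 0.5, -0.4]
width: 0.005
gripper_force: 0.0
```

Call:
{"api": "arm_command", "payload": {"targets": [[[0, 0, 0.0003, 0, 0, 0], [0, 0, 0, 0, 0, 0]]]}}

```text
clock: 7.78
position: [0.4865, 0.2172, 0.0704]
ee_rot: [0.773, 3.045, 0.0]
force: [-0.2, -0.4, -0.3]
width: 0.003
gripper_force: 0.2
```

Call:
{"api": "arm_command", "payload": {"targets": [[[0, 0, 0.0003, 0, 0, 0], [0, 0, 0, 0, 0, 0]]]}}

```text
clock: 8.02
position: [0.4865, 0.2172, 0.0703]
ee_rot: [0.772, 3.045, -0.0]
force: [-1.2, -0.6, 4.0]
width: 0.001
gripper_force: 1.8
```

Call:
{"api": "arm_command", "payload": {"targets": [[[0, 0, 0.0003, 0, 0, 0], [0, 0, 0, 0, 0, 0]]]}}

```text
clock: 8.28
position: [0.4865, 0.2172, 0.0701]
ee_rot: [0.773, 3.045, -0.0]
force: [-1.3, -0.6, 7.7]
width: 0.01
gripper_force: 3.3
```

Call:
{"api": "arm_command", "payload": {"targets": [[[0, 0, 0.0002, 0, 0, 0], [0, 0, 0, 0, 0, 0]]]}}

```text
clock: 8.52
position: [0.4865, 0.2172, 0.07]
ee_rot: [0.772, 3.045, -0.0]
force: [-1.6, -1.1, 8.5]
width: 0.009
gripper_force: 4.1
```

Call:
{"api": "arm_command", "payload": {"targets": [[[0, 0, 0.0003, 0, 0, 0], [0, 0, 0, 0, 0, 0]]]}}

```text
clock: 8.78
position: [0.4866, 0.2172, 0.0699]
ee_rot: [0.772, 3.045, -0.0]
force: [-2.1, -2.6, 10.6]
width: 0.006
gripper_force: 5.3
```

Call:
{"api": "arm_command", "payload": {"targets": [[[0, 0.001, 0, 0, 0, 0], [0, 0.001, 0, 0, 0, 0], [0, 0.001, 0.0001, 0, 0, 0]]]}}

```text
clock: 9.15
position: [0.4875, 0.219, 0.0696]
ee_rot: [0.773, 3.045, -0.003]
force: [-4.0, -5.5, 13.5]
width: 0.007
gripper_force: 6.9
```

Call:
{"api": "arm_command", "payload": {"targets": [[[0, 0.002, 0, 0, 0, 0], [0, 0.002, 0.0001, 0, 0, 0], [0, 0.002, 0.0001, 0, 0, 0]]]}}

```text
clock: 9.52
position: [0.4904, 0.2243, 0.0695]
ee_rot: [0.773, 3.045, -0.003]
force: [-4.4, -4.9, 12.2]
width: 0.003
gripper_force: 6.8
```

Call:
{"api": "arm_command", "payload": {"targets": [[[0, 0.002, 0, 0, 0, 0], [0, 0.002, 0.0001, 0, 0, 0], [0, 0.002, 0.0001, 0, 0, 0]]]}}

```text
clock: 9.9
position: [0.4932, 0.2295, 0.0693]
ee_rot: [0.773, 3.045, -0.003]
force: [-4.2, -4.1, 13.4]
width: 0.005
gripper_force: 6.7
```

Call:
{"api": "arm_command", "payload": {"targets": [[[0, 0.003, 0.0001, 0, 0, 0], [0, 0.003, 0.0001, 0, 0, 0], [0, 0.003, 0.0001, 0, 0, 0], [0, 0.003, 0.0001, 0, 0, 0]]]}}

```text
clock: 10.4
position: [0.4989, 0.2401, 0.0689]
ee_rot: [0.773, 3.045, -0.003]
force: [-4.1, -4.5, 12.0]
width: 0.005
gripper_force: 6.5
```

Call:
{"api": "arm_command", "payload": {"targets": [[[0, 0.003, 0.0001, 0, 0, 0], [0, 0.003, 0.0001, 0, 0, 0], [0, 0.003, 0.0001, 0, 0, 0], [0, 0.003, 0.0001, 0, 0, 0]]]}}

```text
clock: 10.9
position: [0.5046, 0.2507, 0.0685]
ee_rot: [0.773, 3.045, -0.003]
force: [-4.1, -4.9, 13.0]
width: 0.005
gripper_force: 6.4
```

Call:
{"api": "arm_command", "payload": {"targets": [[[0, 0.003, 0.0001, 0, 0, 0], [0, 0.003, 0.0001, 0, 0, 0], [0, 0.003, 0.0001, 0, 0, 0], [0, 0.003, 0.0001, 0, 0, 0]]]}}

```text
clock: 11.4
position: [0.5103, 0.2612, 0.0681]
ee_rot: [0.773, 3.045, -0.003]
force: [-3.6, -4.6, 13.0]
width: 0.006
gripper_force: 6.3
```

Call:
{"api": "arm_command", "payload": {"targets": [[[0, 0.003, 0.0001, 0, 0, 0], [0, 0.003, 0.0001, 0, 0, 0], [0, 0.003, 0.0001, 0, 0, 0]]]}}

```text
clock: 11.78
position: [0.5146, 0.2691, 0.0678]
ee_rot: [0.773, 3.045, -0.003]
force: [-4.9, -5.6, 12.3]
width: 0.004
gripper_force: 6.2
```

Call:
{"api": "arm_command", "payload": {"targets": [[[0, 0.001, 0, 0, 0, 0], [0, 0.001, 0.0001, 0, 0, 0]]]}}

```text
clock: 12.02
position: [0.5156, 0.2709, 0.0677]
ee_rot: [0.773, 3.045, -0.003]
force: [-4.5, -4.5, 12.4]
width: 0.007
gripper_force: 6.4
```

Call:
{"api": "arm_command", "payload": {"targets": [[[0, 0.001, 0, 0, 0, 0], [0, 0.001, 0.0001, 0, 0, 0]]]}}

```text
clock: 12.28
position: [0.5165, 0.2727, 0.0676]
ee_rot: [0.773, 3.045, -0.003]
force: [-4.3, -4.9, 11.7]
width: 0.004
gripper_force: 6.4
```

Call:
{"api": "arm_command", "payload": {"targets": [[[0, 0.001, 0, 0, 0, 0], [0, 0.001, 0, 0, 0, 0]]]}}

```text
clock: 12.52
position: [0.5175, 0.2744, 0.0676]
ee_rot: [0.773, 3.045, -0.003]
force: [-4.2, -4.8, 10.9]
width: 0.008
gripper_force: 6.1
```

Call:
{"api": "arm_command", "payload": {"targets": [[[0, 0.001, 0.0001, 0, 0, 0], [0, 0, 0, 0, 0, 0]]]}}

```text
clock: 12.78
position: [0.518, 0.2754, 0.0675]
ee_rot: [0.773, 3.045, -0.003]
force: [-5.1, -5.1, 12.5]
width: 0.002
gripper_force: 6.1
```

Call:
{"api": "arm_command", "payload": {"targets": [[[0, 0.001, 0, 0, 0, 0], [0, 0, 0, 0, 0, 0]]]}}

```text
clock: 13.02
position: [0.5185, 0.2762, 0.0675]
ee_rot: [0.773, 3.045, -0.003]
force: [-3.7, -4.2, 12.3]
width: 0.008
gripper_force: 6.0
```

Call:
{"api": "arm_command", "payload": {"targets": [[[0, 0.0007, 0, 0, 0, 0], [0, 0, 0, 0, 0, 0]]]}}

```text
clock: 13.28
position: [0.5187, 0.2766, 0.0674]
ee_rot: [-0.773, -3.045, 0.004]
force: [-3.8, -5.6, 11.5]
width: 0.004
gripper_force: 6.3
```

Call:
{"api": "arm_command", "payload": {"targets": [[[0, 0.001, 0.0001, 0, 0, 0], [0, 0, 0, 0, 0, 0]]]}}

```text
clock: 13.52
position: [0.5187, 0.2767, 0.0673]
ee_rot: [-0.773, -3.045, 0.006]
force: [-6.9, -7.7, 16.0]
width: 0.005
gripper_force: 7.9
```

Call:
{"api": "arm_command", "payload": {"targets": [[[0, 0.001, 0, 0, 0, 0], [0, 0, 0, 0, 0, 0]]]}}

```text
clock: 13.78
position: [0.5188, 0.2768, 0.0672]
ee_rot: [-0.773, -3.044, 0.009]
force: [-8.7, -11.0, 18.0]
width: 0.001
gripper_force: 9.1
```

```bash
python3 - <<'E'
from h import *
im=cam('wrist');save(im,'pics/w2.png',1.5)
im=cam('top'); hsv=cv2.cvtColor(im['pixels'],cv2.COLOR_RGB2HSV)
print(arm.observe()['force'])
E
```

```text
[-8.39701591 -9.65196428 18.39002299]
```

View pics/w2.png

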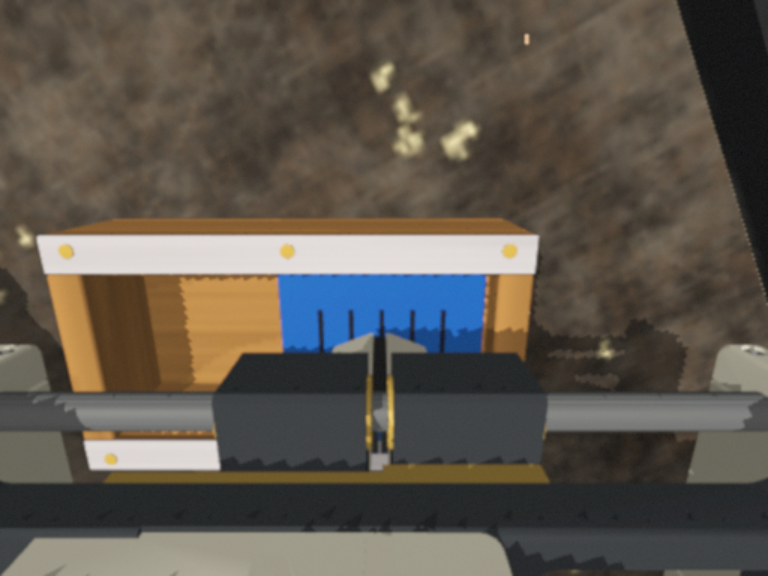

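The wrist view shows the shutter at its stop, with the blue plate spanning columns 280–490 and the well open on the left. I'll unload it.

Call:
{"api": "arm_command", "payload": {"targets": [[[0, -0.0012, -0.0002, 0, 0, 0], [0, 0, -0.0005, 0, 0, 0], [0, 0, -0.002, 0, 0, 0], [0, 0, -0.015, 0, 0, 0], [0, 0, -0.04, 0, 0, 0], [0, 0, -0.04, 0, 0, 0], [0, 0, -0.04, 0, 0, 0], [0, 0, 0, 0, 0, 0], [0, 0, 0, 0, 0, 0]]]}}

```text
clock: 15.0
position: [0.5196, 0.2781, 0.2047]
ee_rot: [0.773, 3.045, -0.0]
force: [-0.5, -0.5, -0.4]
width: 0.003
gripper_force: 0.0
```

```bash
python3 - <<'E'
from h import *
im=cam('wrist');P=cloud(im); hsv=cv2.cvtColor(im['pixels'],cv2.COLOR_RGB2HSV)
blue=(abs(hsv[...,0].astype(int)-110)<14)&(hsv[...,1]>150); zb=np.median(P[blue][:,2])
v,u=np.nonzero(blue); k=(v<235)&(u>150)&(u<400); u=u[k];v=v[k]
r=cv2.minAreaRect(np.array([plane(im,a,b,.0485)[:2] for a,b in zip(u,v)],np.float32)); print('blue',zb,r)
C=np.array([.5027,.248]);yb=np.array([.4755,.8797]); print('along',(np.array(r[0])-C)@yb)
save(im,'pics/w3.png',1.5)
goto(.5467,-.048,.2,103)
goto(.5467,-.048,.2,102)
E
```

```text
blue 0.048787337880733 ((0.519451916217804, 0.27747437357902527), (0.07784881442785263, 0.0691588744521141), 61.454654693603516)
along 0.033894142599034296
pos [0.5194 0.2778 0.204 ] shift mm [-179.3 -273.4    4.2] turn [-1.10e-03  2.00e-04  8.47e-01] F [-0.3 -0.4  0.3] t 15.05 hd 151.53
pos [0.5194 0.2778 0.204 ] shift mm [-179.3 -273.4    4.2] turn [-1.100e-03  2.000e-04  8.645e-01] F [-0.3 -0.4  0.3] t 15.05 hd 151.53
```

View pics/w3.png

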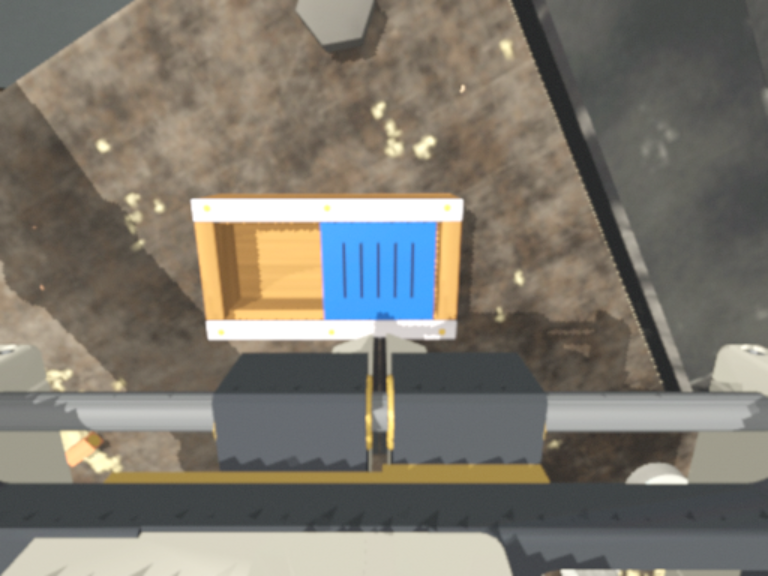

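The shutter is open and intact, with its centre at y = +33.9 mm, as it should be. In the picture the well is at (275,265) and the shutter at (380,270). Next is the bar.

Call:
{"api": "arm_command", "payload": {"targets": [[[-0.028, -0.04, 0, 0, 0, 0], [-0.034, -0.05, 0, 0, 0, 0], [-0.034, -0.05, 0, 0, 0, 0.1], [-0.028, -0.053, 0, 0, 0, 0.15], [-0.02, -0.056, 0, 0, 0, 0.15], [-0.012, -0.05, 0.01, 0, 0, 0.15], [0, -0.02, 0.01, 0, 0, 0.15], [0, 0, 0.01, 0, 0, 0.147], [0, 0, 0.01, 0, 0, 0], [0, 0, 0, 0, 0, 0]]], "jaw": 0.045}}

```text
clock: 16.3
position: [0.4578, -0.0551, 0.1636]
ee_rot: [-1.949, -2.461, 0.001]
force: [-0.5, 0.1, 0.5]
width: 0.492
gripper_force: 0.0
```

```bash
python3 - <<'E'
from h import *
goto(.556,-.087,.16,103)
im=cam('wrist');save(im,'pics/w4.png',1.5);np.savez('w4.npz',**im); hsv=cv2.cvtColor(im['pixels'],cv2.COLOR_RGB2HSV);P=cloud(im)
cop=((hsv[...,0]<15)&(hsv[...,1]>105)&(hsv[...,2]>120)&(P[...,2]<.03)).astype(np.uint8)
n,l,st,c=cv2.connectedComponentsWithStats(cop)
for i in range(1,n):
    if st[i,4]>60:
        v,u=np.nonzero(l==i); Q=np.array([plane(im,a,b,.013)[:2] for a,b in zip(u,v)],np.float32); print(st[i],c[i],cv2.minAreaRect(Q),np.median(P[v,u][:,2]))
E
```

```text
pos [ 0.4578 -0.0551  0.1636] shift mm [-53.6  88.2   3.4] turn [-0.0018 -0.001   0.0042] F [-0.5  0.1  0.5] t 16.3 hd 103.24
[327 177  20  41 482] [335.51659751 194.15560166] ((0.5452086925506592, -0.050999656319618225), (0.018253710120916367, 0.04365847259759903), 6.485170364379883) 0.013783472998141005
[441 239  36  22 397] [461.47355164 252.97481108] ((0.7057319283485413, -0.08354958891868591), (0.041612088680267334, 0.02136950194835663), 46.072120666503906) 0.008357433427299998
```

View pics/w4.png

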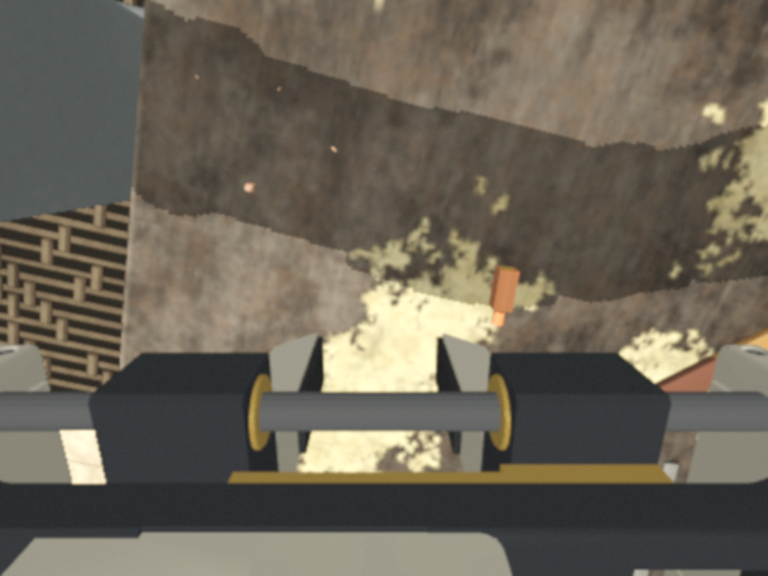

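The wrist view shows the bar at (505,290), with its spigot pointing down in the image. It measures 42 mm long with its top at 14 mm, which fits. The emery stick is to the right at (700,375), about 150 mm away.

Call:
{"api": "arm_command", "payload": {"targets": [[[-0.004, 0.03, 0.01, 0, 0, 0], [-0.004, 0.035, 0.03, 0, 0, 0], [-0.0034, 0.0234, 0.04, 0, 0, 0], [0, 0, 0, 0, 0, 0.135], [0, 0, 0, 0, 0, 0], [0, 0, 0, 0, 0, 0]]]}}

```text
clock: 17.1
position: [0.5474, -0.0465, 0.0852]
ee_rot: [2.112, 2.325, 0.001]
force: [0.0, 0.3, 1.1]
width: 0.494
gripper_force: 0.0
```

```bash
python3 - <<'E'
from h import *
goto(.5465,-.046,.0215,95.5)
E
```

```text
pos [ 0.5474 -0.0465  0.0852] shift mm [ 0.6 -0.9 63.7] turn [ 0.0009  0.0002 -0.0002] F [0.  0.3 1.1] t 17.1 hd 95.49
```

Call:
{"api": "arm_command", "payload": {"targets": [[[0, 0, 0.02, 0, 0, 0], [0, 0, 0.025, 0, 0, 0], [0, 0, 0.012, 0, 0, 0], [0, 0, 0.004, 0, 0, 0], [0, 0, 0, 0, 0, 0], [0, 0, 0, 0, 0, 0]]]}}

```text
clock: 17.85
position: [0.5476, -0.0466, 0.0243]
ee_rot: [2.116, 2.321, 0.001]
force: [-0.4, -0.5, 0.4]
width: 0.488
gripper_force: 0.0
```

Call:
{"api": "arm_command", "payload": {"targets": [[[0, 0, 0, 0, 0, 0], [0, 0, 0, 0, 0, 0], [0, 0, 0, 0, 0, 0], [0, 0, 0, 0, 0, 0]]], "jaw": 0.0, "newtons": 15}}

```text
clock: 18.35
position: [0.5471, -0.0467, 0.0237]
ee_rot: [2.117, 2.321, -0.0]
force: [-0.1, 0.5, 2.2]
width: 0.153
gripper_force: 15.0
```

Call:
{"api": "arm_command", "payload": {"targets": [[[0, 0, -0.01, 0, 0, 0], [0, 0, -0.03, 0, 0, 0], [0, 0, -0.04, 0, 0, 0], [0, 0, -0.04, 0, 0, 0], [0, 0, -0.02, 0, 0, 0], [0, 0, 0, 0, 0, 0]]], "newtons": 25}}

```text
clock: 19.1
position: [0.548, -0.0465, 0.1655]
ee_rot: [2.115, 2.319, 0.003]
force: [0.2, -0.1, -1.8]
width: 0.149
gripper_force: 25.0
```

```bash
python3 - <<'E'
from h import *
goto(.4775,.2139,.15,151.6); print(arm.observe()['width'])
E
```

```text
pos [ 0.548  -0.0465  0.1655] shift mm [265.8 -46.4  15.1] turn [ 0.0026  0.0022 -0.9833] F [ 0.2 -0.1 -1.8] t 19.1 hd 95.26
0.14894374784611106
```

Call:
{"api": "arm_command", "payload": {"targets": [[[0.03, -0.006, 0, 0, 0, 0], [0.05, -0.008, 0, 0, 0, 0], [0.05, -0.008, 0, 0, 0, 0], [0.05, -0.008, 0, 0, 0, 0], [0.05, -0.008, 0, 0, 0, 0], [0.036, -0.0084, 0, 0, 0, 0], [0, 0, 0, 0, 0, -0.17], [0, 0, 0, 0, 0, -0.17], [0, 0, 0, 0, 0, -0.17], [0, 0, 0, 0, 0, -0.17]]]}}

```text
clock: 20.35
position: [0.4758, 0.2136, 0.1624]
ee_rot: [-1.213, -2.897, 0.002]
force: [0.0, -0.1, -1.0]
width: 0.152
gripper_force: 25.0
```

Call:
{"api": "arm_command", "payload": {"targets": [[[0, 0, 0.02, 0, 0, -0.17], [0, 0, 0.02, 0, 0, -0.13], [0, 0, 0, 0, 0, 0], [0, 0, 0, 0, 0, 0], [0, 0, 0, 0, 0, 0]]]}}

```text
clock: 20.98
position: [0.4767, 0.2143, 0.1243]
ee_rot: [0.778, 3.043, 0.001]
force: [0.8, -0.4, -0.9]
width: 0.151
gripper_force: 25.0
```

```bash
python3 - <<'E'
from h import *
goto(.4775,.2139,.037,151.6); print(arm.observe()['width'],arm.observe()['joints'].round(2))
E
```

```text
pos [0.4767 0.2143 0.1243] shift mm [-0.8 -0.1 87.3] turn [ 0.0008  0.0008 -0.0048] F [ 0.8 -0.4 -0.9] t 20.975 hd 151.33
0.15103801516046286 [ 0.18  0.63 -1.01  1.91  0.64  0.97 -0.06]
```

Call:
{"api": "arm_command", "payload": {"targets": [[[-0.0008, 0, 0.02, 0, 0, 0], [0, 0, 0.025, 0, 0, 0], [0, 0, 0.02, 0, 0, 0], [0, 0, 0.012, 0, 0, 0], [0, 0, 0.006, 0, 0, 0], [0, 0, 0.002, 0, 0, 0], [0, 0, 0, 0, 0, 0], [0, 0, 0, 0, 0, 0]]]}}

```text
clock: 21.98
position: [0.4775, 0.2138, 0.0391]
ee_rot: [0.776, 3.044, 0.001]
force: [-0.7, -0.3, -0.3]
width: 0.147
gripper_force: 25.0
```

Call:
{"api": "arm_command", "payload": {"targets": [[[0, 0, 0.001, 0, 0, 0], [0, 0, 0, 0, 0, 0]]]}}

```text
clock: 22.22
position: [0.4772, 0.2136, 0.0377]
ee_rot: [0.776, 3.044, -0.0]
force: [-0.6, -0.1, -0.9]
width: 0.147
gripper_force: 25.0
```

Call:
{"api": "arm_command", "payload": {"targets": [[[0, 0, 0.0005, 0, 0, 0], [0, 0, 0, 0, 0, 0], [0, 0, 0, 0, 0, 0], [0, 0, 0, 0, 0, 0]]], "jaw": 0.022}}

```text
clock: 22.72
position: [0.4771, 0.2136, 0.0371]
ee_rot: [-0.775, -3.044, 0.0]
force: [0.6, -0.2, 0.1]
width: 0.238
gripper_force: 0.0
```

Call:
{"api": "arm_command", "payload": {"targets": [[[0, 0, -0.015, 0, 0, 0], [0, 0, -0.03, 0, 0, 0], [0, 0, -0.04, 0, 0, 0], [0, 0, -0.05, 0, 0, 0], [0, 0.035, -0.03, 0, 0, 0], [0, 0.035, 0, 0, 0, 0], [0, 0, 0, 0, 0, 0], [0, 0, 0, 0, 0, 0]]]}}

```text
clock: 23.72
position: [0.51, 0.2746, 0.2022]
ee_rot: [-0.774, -3.044, 0.001]
force: [-0.1, -0.4, 0.1]
width: 0.241
gripper_force: 0.0
```

```bash
python3 - <<'E'
from h import *
im=cam('wrist');save(im,'pics/w5.png',1.5)
C=np.array([.5027,.248]);yb=np.array([.4755,.8797])
goto(*(C+.034*yb),.072,151.6); print(arm.observe()['joints'].round(2))
E
```

```text
pos [0.5101 0.2742 0.2021] shift mm [ -5.9   7.6 130.1] turn [-0.0012 -0.     -0.0031] F [-0.1 -0.5 -0.2] t 23.775 hd 151.42
[ 0.09  0.62 -1.04  1.69  0.57  1.18 -0.02]
```

View pics/w5.png

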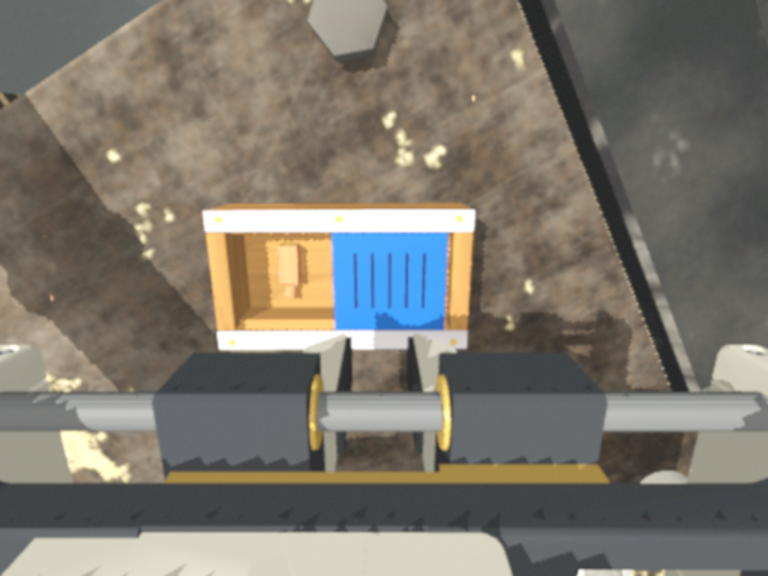

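The bar lies in the well at (290,270), and the shutter is open at (390,280). Now I'll close it.

Call:
{"api": "arm_command", "payload": {"targets": [[[-0.006, 0.0076, 0.03, 0, 0, 0], [0, 0, 0.045, 0, 0, 0], [0, 0, 0.035, 0, 0, 0], [0, 0, 0.015, 0, 0, 0], [0, 0, 0.005, 0, 0, 0], [0, 0, 0, 0, 0, 0], [0, 0, 0, 0, 0, 0], [0, 0, 0, 0, 0, 0]]], "jaw": 0, "newtons": 20}}

```text
clock: 24.78
position: [0.5199, 0.2791, 0.073]
ee_rot: [0.775, 3.043, 0.001]
force: [-0.1, -0.2, -0.5]
width: 0.003
gripper_force: 0.0
```

Call:
{"api": "arm_command", "payload": {"targets": [[[0, 0, 0.0005, 0, 0, 0], [0, 0, 0, 0, 0, 0]]]}}

```text
clock: 25.02
position: [0.5196, 0.2789, 0.0717]
ee_rot: [0.775, 3.044, -0.0]
force: [0.3, 0.1, -0.7]
width: 0.007
gripper_force: 0.0
```

Call:
{"api": "arm_command", "payload": {"targets": [[[0, 0, 0.001, 0, 0, 0], [0, 0, 0.0008, 0, 0, 0], [0, 0, 0, 0, 0, 0], [0, 0, 0, 0, 0, 0]]]}}

```text
clock: 25.52
position: [0.5195, 0.2789, 0.0698]
ee_rot: [-0.776, -3.044, 0.0]
force: [0.0, -0.2, 0.5]
width: 0.006
gripper_force: 0.0
```

Call:
{"api": "arm_command", "payload": {"targets": [[[0, 0, 0.0005, 0, 0, 0], [0, 0, 0, 0, 0, 0]]]}}

```text
clock: 25.78
position: [0.5196, 0.2788, 0.0693]
ee_rot: [-0.776, -3.044, 0.0]
force: [-0.2, -0.7, -0.8]
width: 0.004
gripper_force: 0.0
```

Call:
{"api": "arm_command", "payload": {"targets": [[[0, 0, 0.0005, 0, 0, 0], [0, 0, 0, 0, 0, 0]]]}}

```text
clock: 26.02
position: [0.5196, 0.2789, 0.0688]
ee_rot: [-0.775, -3.044, 0.0]
force: [0.0, 0.7, -0.8]
width: 0.001
gripper_force: 0.0
```

Call:
{"api": "arm_command", "payload": {"targets": [[[0, 0, 0.0004, 0, 0, 0], [0, 0, 0, 0, 0, 0]]]}}

```text
clock: 26.28
position: [0.5195, 0.2789, 0.0684]
ee_rot: [-0.776, -3.044, 0.0]
force: [0.5, -0.8, -0.1]
width: 0.005
gripper_force: 0.0
```

Call:
{"api": "arm_command", "payload": {"targets": [[[0, 0, 0.0004, 0, 0, 0], [0, 0, 0, 0, 0, 0]]]}}

```text
clock: 26.52
position: [0.5196, 0.2789, 0.0681]
ee_rot: [0.776, 3.044, 0.0]
force: [0.7, -0.9, 0.8]
width: 0.006
gripper_force: 0.5
```

Call:
{"api": "arm_command", "payload": {"targets": [[[0, 0, 0.0003, 0, 0, 0], [0, 0, 0, 0, 0, 0]]]}}

```text
clock: 26.78
position: [0.5196, 0.2789, 0.0679]
ee_rot: [0.775, 3.044, 0.0]
force: [-0.9, -2.0, 4.1]
width: 0.008
gripper_force: 2.0
```

Call:
{"api": "arm_command", "payload": {"targets": [[[0, 0, 0.0003, 0, 0, 0], [0, 0, 0, 0, 0, 0]]]}}

```text
clock: 27.02
position: [0.5196, 0.2789, 0.0678]
ee_rot: [0.775, 3.044, -0.0]
force: [-0.3, -3.2, 6.8]
width: 0.005
gripper_force: 3.4
```

Call:
{"api": "arm_command", "payload": {"targets": [[[0, 0, 0.0003, 0, 0, 0], [0, 0, 0, 0, 0, 0]]]}}

```text
clock: 27.28
position: [0.5196, 0.2789, 0.0677]
ee_rot: [0.775, 3.044, -0.0]
force: [-1.4, -2.1, 9.9]
width: 0.006
gripper_force: 4.4
```

Call:
{"api": "arm_command", "payload": {"targets": [[[0, 0, 0.0002, 0, 0, 0], [0, 0, 0, 0, 0, 0]]]}}

```text
clock: 27.52
position: [0.5196, 0.2789, 0.0676]
ee_rot: [0.775, 3.044, -0.0]
force: [-2.7, -2.3, 10.1]
width: 0.006
gripper_force: 5.1
```

Call:
{"api": "arm_command", "payload": {"targets": [[[0, -0.001, 0, 0, 0, 0], [0, -0.001, 0, 0, 0, 0]]]}}

```text
clock: 27.78
position: [0.5195, 0.2787, 0.0679]
ee_rot: [0.775, 3.043, 0.005]
force: [1.7, 3.8, 3.9]
width: -0.0
gripper_force: 2.2
```

Call:
{"api": "arm_command", "payload": {"targets": [[[0, 0, 0.0004, 0, 0, 0], [0, 0, 0.0003, 0, 0, 0], [0, 0, 0, 0, 0, 0]]]}}

```text
clock: 28.15
position: [0.5195, 0.2787, 0.0676]
ee_rot: [0.775, 3.043, 0.005]
force: [0.3, 1.5, 11.0]
width: 0.001
gripper_force: 5.2
```

Call:
{"api": "arm_command", "payload": {"targets": [[[0, -0.0005, 0.0001, 0, 0, 0], [0, -0.0005, 0, 0, 0, 0]]]}}

```text
clock: 28.4
position: [0.5194, 0.2787, 0.0676]
ee_rot: [0.774, 3.043, 0.008]
force: [1.7, 4.6, 8.7]
width: 0.006
gripper_force: 4.1
```

Call:
{"api": "arm_command", "payload": {"targets": [[[0, 0, 0.0003, 0, 0, 0], [0, 0, 0.0002, 0, 0, 0], [0, 0, 0, 0, 0, 0]]]}}

```text
clock: 28.78
position: [0.5195, 0.2787, 0.0675]
ee_rot: [0.774, 3.042, 0.008]
force: [0.2, 2.5, 12.6]
width: 0.004
gripper_force: 6.1
```

Call:
{"api": "arm_command", "payload": {"targets": [[[0, -0.001, 0, 0, 0, 0], [0, -0.001, 0, 0, 0, 0]]]}}

```text
clock: 29.02
position: [0.5191, 0.278, 0.0677]
ee_rot: [0.774, 3.042, 0.012]
force: [3.7, 6.2, 8.8]
width: 0.007
gripper_force: 4.4
```

Call:
{"api": "arm_command", "payload": {"targets": [[[0, 0, 0.0003, 0, 0, 0], [0, -0.001, 0, 0, 0, 0], [0, -0.001, 0, 0, 0, 0]]]}}

```text
clock: 29.4
position: [0.5183, 0.2766, 0.0676]
ee_rot: [0.773, 3.041, 0.012]
force: [3.6, 7.2, 11.3]
width: 0.005
gripper_force: 5.4
```

Call:
{"api": "arm_command", "payload": {"targets": [[[0, -0.002, 0, 0, 0, 0], [0, -0.002, -0.0001, 0, 0, 0], [0, -0.002, 0, 0, 0, 0]]]}}

```text
clock: 29.78
position: [0.5155, 0.2714, 0.0678]
ee_rot: [0.773, 3.041, 0.013]
force: [3.3, 7.2, 10.6]
width: 0.005
gripper_force: 5.7
```

Call:
{"api": "arm_command", "payload": {"targets": [[[0, -0.003, 0.0001, 0, 0, 0], [0, -0.003, -0.0001, 0, 0, 0], [0, -0.003, -0.0001, 0, 0, 0], [0, -0.003, -0.0001, 0, 0, 0]]]}}

```text
clock: 30.28
position: [0.5099, 0.261, 0.0681]
ee_rot: [0.773, 3.041, 0.013]
force: [3.6, 7.1, 11.4]
width: 0.002
gripper_force: 6.3
```

Call:
{"api": "arm_command", "payload": {"targets": [[[0, -0.003, -0.0001, 0, 0, 0], [0, -0.003, -0.0001, 0, 0, 0], [0, -0.003, -0.0001, 0, 0, 0], [0, -0.003, -0.0001, 0, 0, 0]]]}}

```text
clock: 30.78
position: [0.5042, 0.2504, 0.0685]
ee_rot: [0.773, 3.041, 0.013]
force: [4.2, 6.6, 13.6]
width: 0.002
gripper_force: 6.4
```

Call:
{"api": "arm_command", "payload": {"targets": [[[0, -0.003, -0.0001, 0, 0, 0], [0, -0.003, -0.0001, 0, 0, 0], [0, -0.003, -0.0001, 0, 0, 0], [0, -0.003, -0.0001, 0, 0, 0]]]}}

```text
clock: 31.28
position: [0.4985, 0.2399, 0.0689]
ee_rot: [0.773, 3.041, 0.013]
force: [3.5, 6.7, 13.3]
width: 0.005
gripper_force: 6.6
```

Call:
{"api": "arm_command", "payload": {"targets": [[[0, -0.003, -0.0001, 0, 0, 0], [0, -0.003, -0.0001, 0, 0, 0], [0, -0.003, -0.0001, 0, 0, 0], [0, -0.003, -0.0001, 0, 0, 0]]]}}

```text
clock: 31.78
position: [0.4928, 0.2294, 0.0693]
ee_rot: [0.773, 3.041, 0.013]
force: [3.9, 7.3, 13.7]
width: 0.006
gripper_force: 6.8
```

Call:
{"api": "arm_command", "payload": {"targets": [[[0, -0.003, -0.0001, 0, 0, 0], [0, -0.003, -0.0001, 0, 0, 0], [0, -0.002, -0.0001, 0, 0, 0]]]}}

```text
clock: 32.15
position: [0.489, 0.2224, 0.0696]
ee_rot: [0.773, 3.041, 0.013]
force: [3.8, 7.2, 13.6]
width: 0.005
gripper_force: 6.8
```

Call:
{"api": "arm_command", "payload": {"targets": [[[0, -0.002, -0.0001, 0, 0, 0], [0, -0.002, -0.0001, 0, 0, 0], [0, -0.002, -0.0001, 0, 0, 0]]]}}

```text
clock: 32.52
position: [0.4862, 0.2171, 0.0698]
ee_rot: [0.773, 3.041, 0.013]
force: [2.2, 7.1, 12.0]
width: 0.005
gripper_force: 6.6
```

Call:
{"api": "arm_command", "payload": {"targets": [[[0, -0.001, -0.0001, 0, 0, 0], [0, 0, 0, 0, 0, 0]]]}}

```text
clock: 32.78
position: [0.4856, 0.216, 0.0698]
ee_rot: [0.773, 3.041, 0.012]
force: [3.2, 5.9, 13.0]
width: 0.008
gripper_force: 6.8
```

Call:
{"api": "arm_command", "payload": {"targets": [[[0, -0.0007, 0, 0, 0, 0], [0, 0, 0, 0, 0, 0]]]}}

```text
clock: 33.02
position: [0.4853, 0.2155, 0.0699]
ee_rot: [0.773, 3.041, 0.013]
force: [2.9, 7.1, 13.7]
width: 0.005
gripper_force: 6.7
```

Call:
{"api": "arm_command", "payload": {"targets": [[[0, -0.0007, 0, 0, 0, 0], [0, 0, 0, 0, 0, 0]]]}}

```text
clock: 33.28
position: [0.4852, 0.2152, 0.0699]
ee_rot: [0.773, 3.041, 0.014]
force: [3.6, 7.6, 12.9]
width: 0.007
gripper_force: 6.3
```

Call:
{"api": "arm_command", "payload": {"targets": [[[0, -0.0005, 0, 0, 0, 0], [0, 0, 0, 0, 0, 0]]]}}

```text
clock: 33.52
position: [0.4852, 0.2152, 0.07]
ee_rot: [0.773, 3.041, 0.015]
force: [3.9, 8.6, 11.8]
width: 0.007
gripper_force: 5.7
```

Call:
{"api": "arm_command", "payload": {"targets": [[[0, -0.0005, 0, 0, 0, 0], [0, 0, 0, 0, 0, 0]]]}}

```text
clock: 33.78
position: [0.485, 0.2149, 0.07]
ee_rot: [0.772, 3.041, 0.016]
force: [4.7, 8.9, 10.0]
width: 0.009
gripper_force: 5.4
```

The rise in lateral force says it has reached the closed stop. I'll unload, lift and check.

Call:
{"api": "arm_command", "payload": {"targets": [[[0, 0.0005, -0.0005, 0, 0, 0], [0, 0, -0.001, 0, 0, 0], [0, 0, -0.003, 0, 0, 0], [0, 0, -0.02, 0, 0, 0], [0, 0, -0.04, 0, 0, 0], [0, 0, -0.04, 0, 0, 0], [0, 0, -0.035, 0, 0, 0], [0, 0, 0, 0, 0, 0], [0, 0, 0, 0, 0, 0], [0, 0, 0, 0, 0, 0]]]}}

```text
clock: 35.02
position: [0.4817, 0.2099, 0.2062]
ee_rot: [-0.775, -3.043, 0.002]
force: [0.4, -0.2, 0.5]
width: 0.001
gripper_force: 0.0
```

```bash
python3 - <<'E'
from h import *
goto(.485,.215,.2,151.6)
im=cam('wrist');P=cloud(im); hsv=cv2.cvtColor(im['pixels'],cv2.COLOR_RGB2HSV)
blue=(abs(hsv[...,0].astype(int)-110)<14)&(hsv[...,1]>150)
v,u=np.nonzero(blue); k=(v<235)&(u>150)&(u<400); u=u[k];v=v[k]
r=cv2.minAreaRect(np.array([plane(im,a,b,.0513)[:2] for a,b in zip(u,v)],np.float32)); print('blue',np.median(P[v,u][:,2]),r)
C=np.array([.5027,.248]);yb=np.array([.4755,.8797]); print('along',(np.array(r[0])-C)@yb, 'max edge',np.percentile([(plane(im,a,b,.0513)[:2]-C)@yb for a,b in zip(u,v)],[0.5,99.5]))
save(im,'pics/w6.png',1.5)
E
```

```text
pos [0.4817 0.2099 0.2062] shift mm [-0.4  6.1  6.1] turn [-0.0017 -0.0009 -0.0031] F [ 0.4 -0.2  0.5] t 35.025 hd 151.42
blue 0.051363178789171515 ((0.4841606318950653, 0.21521812677383423), (0.07733757048845291, 0.06882485747337341), 61.37359619140625)
along -0.03765368341095449 max edge [-0.07589833  0.00049969]
```

View pics/w6.png

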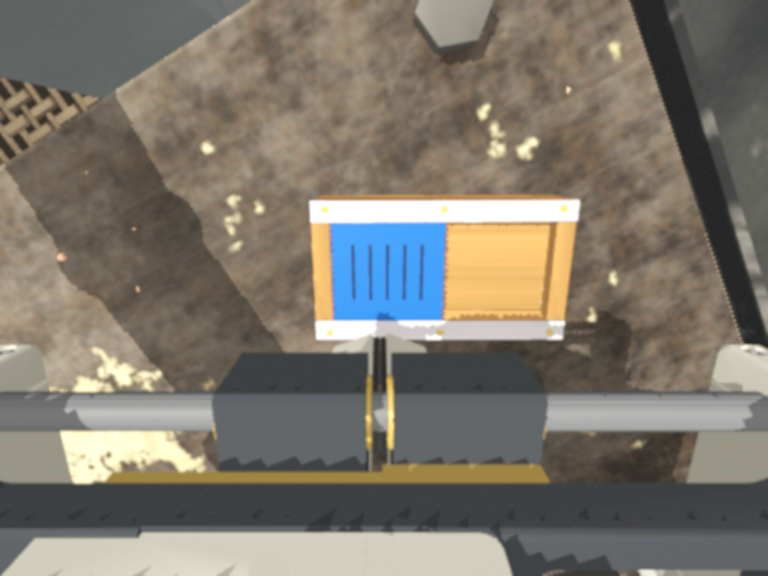

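The wrist view shows the shutter intact and shut, spanning columns 331–446, with its centre at y = −37.7 mm. The arm is clear.

```bash
python3 -c "
from cell import arm
print(arm.sign_off())"
```

```text
the job is handed in; nothing more can be done
None
```

The copper bar end is in the well and the shutter was slid fully open and then fully shut. One risk: at the open stop, press and drag together briefly read about 22–23 N, right at the 22 N limit, but the later pictures show no crack. The job was handed in after about 35 s, with the arm clear and the other things on the table not handled.

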